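Finger along the sprung pins of a rectifier test fixture

TASK

Check that no contact pin of the rectifier test fixture sticks: with the fingertips follow the curved row of five sprung pins, beginning at the end beside the tall threaded post with the hexagon nut and going pin by pin to the end beside the short plain dowel. Gently press each pin about half-way down (never to its bottom stop), one at a time, pause there a moment and let it spring back up. Grasp and lift nothing, and leave the loose things on and around the fixture where they are.

Things in the scene. Friction and masses are not known exactly. Their poses are not given: they have to be found in the camera images.
- fixture: pin fixture for testing alternator rectifier plates, screwed to the bench: a grey block 130 x 270 x 32 mm on a dark steel base plate 150 x 290 x 8 mm, together 40 mm high. Origin under its centre at bench height; z up, y along its long side, x across. Five sprung pins stand on it in an arc of radius 95 mm about the point x = -65 mm, y = 0, at 60, 30, 0, -30 and -60 degrees from its x axis (neighbours 49 mm apart); the arc's hollow side looks to the fixture's -x.
- pin1_top (a point): top of the dome of sprung brass pin 1 (head 16 mm in diameter, shaft 10 mm, standing in a black collar 22 mm in diameter); at rest 25 mm above the block, 65 mm above the bench. Pin 1 is at the fixture's +y end of the row, pin 3 in the middle, pin 5 at the -y end; the point goes down with the pin.
- pin1 (a joint): how far pin 1 is pressed down, m: 0 = up, 0.014 = on its bottom stop. Its spring returns it; it takes about 1.4 N to start, 4 N half-way (7 mm), 6.3 N at the stop.
- pin2_top (a point): top of the dome of sprung brass pin 2 (head 16 mm in diameter, shaft 10 mm, standing in a black collar 22 mm in diameter); at rest 25 mm above the block, 65 mm above the bench. Pin 1 is at the fixture's +y end of the row, pin 3 in the middle, pin 5 at the -y end; the point goes down with the pin.
- pin2 (a joint): how far pin 2 is pressed down, m: 0 = up, 0.014 = on its bottom stop. Its spring returns it; it takes about 1.4 N to start, 4 N half-way (7 mm), 6.3 N at the stop.
- pin3_top (a point): top of the dome of sprung brass pin 3 (head 16 mm in diameter, shaft 10 mm, standing in a black collar 22 mm in diameter); at rest 25 mm above the block, 65 mm above the bench. Pin 1 is at the fixture's +y end of the row, pin 3 in the middle, pin 5 at the -y end; the point goes down with the pin.
- pin3 (a joint): how far pin 3 is pressed down, m: 0 = up, 0.014 = on its bottom stop. Its spring returns it; it takes about 1.4 N to start, 4 N half-way (7 mm), 6.3 N at the stop.
- pin4_top (a point): top of the dome of sprung brass pin 4 (head 16 mm in diameter, shaft 10 mm, standing in a black collar 22 mm in diameter); at rest 25 mm above the block, 65 mm above the bench. Pin 1 is at the fixture's +y end of the row, pin 3 in the middle, pin 5 at the -y end; the point goes down with the pin.
- pin4 (a joint): how far pin 4 is pressed down, m: 0 = up, 0.014 = on its bottom stop. Its spring returns it; it takes about 1.4 N to start, 4 N half-way (7 mm), 6.3 N at the stop.
- pin5_top (a point): top of the dome of sprung brass pin 5 (head 16 mm in diameter, shaft 10 mm, standing in a black collar 22 mm in diameter); at rest 25 mm above the block, 65 mm above the bench. Pin 1 is at the fixture's +y end of the row, pin 3 in the middle, pin 5 at the -y end; the point goes down with the pin.
- pin5 (a joint): how far pin 5 is pressed down, m: 0 = up, 0.014 = on its bottom stop. Its spring returns it; it takes about 1.4 N to start, 4 N half-way (7 mm), 6.3 N at the stop.
- post_top (a point): top of the threaded steel post: a 12 mm stud on a large washer (28 mm) with a hexagon nut (24 mm over corners, its top 13 mm above the block), stud top 38 mm above the block, 78 mm above the bench. Fixed to the block just past one end of the row of pins, 44 mm from the end pin; it marks the end to begin at. Which end it is varies.
- dowel_top (a point): top of the plain smooth steel dowel, 12 mm in diameter and only 12 mm above the block, fixed just past the other end of the row, 44 mm from that end pin.
- nut: loose steel hexagon nut, 26 mm over corners, 12 mm high, lying on the block in the hollow of the arc; origin under its centre
- brush: loose black carbon brush, 24 x 14 x 10 mm, lying on the block outside the arc; origin under its centre
- spool_small: loose small wire spool standing on the bench by the fixture, 56 mm in diameter, 45 mm high; origin under its centre
- spool_large: loose larger wire spool standing on the bench by the fixture, 84 mm in diameter, 60 mm high; origin under its centre
- screwdriver: loose screwdriver, 200 mm long, lying on the bench by the fixture; origin on its underside about half-way along
- rectifier: loose crescent-shaped aluminium rectifier plate with five round diodes, about 85 x 195 x 11 mm, lying on the bench by the fixture; origin at bench height, in the hollow edge of the crescent's middle

How it is judged:
By the outcome, as a careful person would: the job done as asked, in the order asked, and still so for the second after the job is handed in, with the robot touching nothing.
It also fails if it takes over 48 s, if anything falls off the work surface, if the arm or the gripper's body presses on something with over 40 N, if the wrist force passes 120 N, or if a joint passes its speed limit or range.

ROBOT

A 6-joint arm with a two-finger parallel gripper is mounted at the origin on the work surface. World frame = base frame: x ahead of the robot, y to its left, z up, the work surface at z = 0. Lengths are in m, angles in rad, forces in N, time in s.
With the tool pointing down it reaches from about 0.3 to 0.875 m from the base axis. Payload 6.4 kg.
Tool frame: the origin (TCP) lies between the finger pads; the fingertips stand 17 mm ahead of it and the grasp point (between the pads) lies 2 mm behind it; x points along the fingers, y is the direction in which the jaws open and shut, and the axes are right-handed (so a half turn about x gives the same grasp; the last joint's range is limited). The gripper opens to 88 mm and grips with 3 to 60 N. Pads are 18 mm wide; open, the fingers measure 123 mm over their backs; the gripper's body (75 mm by 187 mm) begins 45 mm behind the grasp point.
Start: joints at [1.09, 0.181, 1.607, -0, 1.354, -0.206], TCP at [0.156, 0.553, 0.256] pointing down, gripper open.
Joint ranges: [-2.99, 2.99], [-0.89, 2.07], [0.3, 2.58], [-1.14, 4.28], [0, 2.63], [-3.12, 3.12]. Speed limits (rad/s): [2.57, 2.57, 3.01, 3.14, 3.14, 3.14].

INTERFACE

Orientations are given as a unit quaternion [w, x, y, z].
In Python, from plant import sensors, vision, ticket gives the robot as it stands. The module is installed in compiled form; this text tells all that it offers.
- The arm moves only by the tool move_arm, never from a script. Its argument "deltas" is a list of rows, each a list of 7 numbers: the shift along the tool's x, y, z in mm, then the turn, a rotation vector about the tool's x, y, z in degrees, then the finger opening in mm, from 0 to 88.1. In form: [[tx, ty, tz, ax, ay, az, gripper], ...]. A call has 1 to 10 rows; each row shifts and turns the commanded pose from where the row before left it, along the tool's axes as they then stand; what a row does not reach is not made up. A row lasts 1/12 s, in which the tool goes at most 41.7 mm and 7.16 degrees, less where a joint would pass 70% of its speed; a pose out of reach is approached as far as the arm can. A call with a gripper value outside its range is refused whole. The fingers move at their own pace and stop on an object; "newtons" is the grip in N (left out, the last holds). Time passes only in rows, so rows that do not move let the fingers close. It gives the time, the measured TCP pose, the force and the opening at its end, in the units of the state.
- sensors.sense(): the state, without advancing time (a new reading comes with each control period).
- vision.grab_frame(name): name is "scene" or "top" or "wrist"; returns a dict with "color" (480x640x3 uint8, red, green, blue), "K" (3x3 intrinsics, pixels), "k1" (the pictures are not rectified: a ray, as slopes to the right and down, at radius r is drawn at 1 + k1 r^2 times it, then the intrinsics apply), "R" (3x3) and "t" (3): a world point X has camera coordinates R X + t; the wrist camera has in their place "T_tool_cam" (4x4, takes a point from camera to tool coordinates, whose origin is the TCP and whose axes are the tool frame's). Camera axes: x right, y down, z forward; pixel columns grow to the right and rows downward; lengths in m; the calibration is good to about 2 mm. A picture is of the moment at which its call begins: read the wrist's pose just before it. There is no depth.
- ticket.finish_job(): hands the job in, once; it reports no verdict.
The state is a dict: "time": time; "q": joint angles; "qd": joint speeds; "joint_torque": joint torques, N m; "ee_pos": TCP position; "tcp_rot": TCP orientation; "force": force on the tool from outside, world axes, zero at the start; "torque": the same for the moment, N m; "width": finger opening in m.
Only numpy, scipy, OpenCV 4.12 (cv2) and the standard library are available. Lean on these libraries where they do the work, as an engineer would, in place of code of your own. Each camera call takes 0.05 s, during which the arm holds its last target. There are 200 camera calls.

## Working session

There is one attempt and no reset: what is moved stays moved. The work goes in short steps, Python scripts to look and compute and a tool call to move; the robot and the scene stay as the last step left them, time stands still between calls to the robot, and variables do not carry over. Pictures are saved under pics/ and viewed, about 8 in all and at most 12, crops included, and the job is handed in when it is done.

Besides the shell and the picture viewer there is one more tool, called after "Call:" as a command line: name --pt "numbers of a row" for each row, then --argument value for the rest. move_arm: Moves the arm, as the interface text tells. Its arguments: {"type":"object","properties":{"deltas":{"type":"array"},"newtons":{"type":"number"}},"required":["deltas"]}

```bash
mkdir -p pics; cat > h.py <<'E'
from plant import sensors, vision, ticket
import numpy as np, cv2, pickle
from scipy.spatial.transform import Rotation as Ro
def grab(n):
    s=sensors.sense(); f=vision.grab_frame(n)
    if n=="wrist":
        q=s["tcp_rot"]; Rt=Ro.from_quat([q[1],q[2],q[3],q[0]]).as_matrix()
        T=np.eye(4);T[:3,:3]=Rt;T[:3,3]=s["ee_pos"]; C=np.linalg.inv(T@np.array(f["T_tool_cam"]))
        f["R"],f["t"]=C[:3,:3],C[:3,3]
    return f
def save(f,name,crop=None,k=1):
    im=f["color"][:,:,::-1]
    if crop: x0,y0,x1,y1=crop; im=im[y0:y1,x0:x1]
    cv2.imwrite("pics/%s.png"%name,cv2.resize(im,None,fx=k,fy=k,interpolation=cv2.INTER_CUBIC)); pickle.dump(f,open("pics/%s.pkl"%name,"wb"))
def load(n): return pickle.load(open("pics/%s.pkl"%n,"rb"))
def ray(f,uv):
    K=np.array(f["K"]); d=(np.array(uv,float)-K[:2,2])/[K[0,0],K[1,1]]; u=d.copy()
    for _ in range(20): u=d/(1+f["k1"]*(u@u))
    R=np.array(f["R"]); o=-R.T@np.array(f["t"]); v=R.T@np.array([*u,1]); return o,v/np.linalg.norm(v)
def atz(f,uv,z):
    o,v=ray(f,uv); return o+v*(z-o[2])/v[2]
def proj(f,X):
    c=np.array(f["R"])@X+np.array(f["t"]); u=c[:2]/c[2]; u=u*(1+f["k1"]*(u@u)); K=np.array(f["K"]); return u*[K[0,0],K[1,1]]+K[:2,2]
def tri(fs,uvs):
    A=np.zeros((3,3));b=np.zeros(3)
    for f,u in zip(fs,uvs):
        o,v=ray(f,u);P=np.eye(3)-np.outer(v,v);A+=P;b+=P@o
    return np.linalg.solve(A,b)
E
python3 - <<'E'
from h import *
a=grab("top");save(a,"top");b=grab("scene");save(b,"scene")
s=sensors.sense();print(s)
for f in (a,b): print(-np.array(f["R"]).T@f["t"])
E
```

```text
{'time': 0.1, 'q': array([ 1.08969778e+00,  1.81465500e-01,  1.60786365e+00,  2.56516308e-05,
        1.35379457e+00, -2.06313216e-01]), 'qd': array([-1.43547387e-03, -1.16531901e-05, -2.87561650e-03,  1.88533483e-03,
       -1.09284454e-03,  5.29553470e-04]), 'joint_torque': array([ 1.97736108e-04, -4.34824812e+01, -3.42688644e+01,  7.03447033e-02,
        3.42029880e-02, -5.38835366e-06]), 'ee_pos': array([0.1557987 , 0.55303963, 0.25492235]), 'tcp_rot': array([ 0.70025211,  0.09634116,  0.70063361, -0.09735451]), 'force': array([0.30093082, 0.01238175, 0.24802657]), 'torque': array([-0.00798989, -0.01349705,  0.00311237]), 'width': 0.08805487985592404}
[0.51550071 0.0537046  0.84743302]
[1.06416453 0.45860207 0.62934944]
```

View pics/top.png

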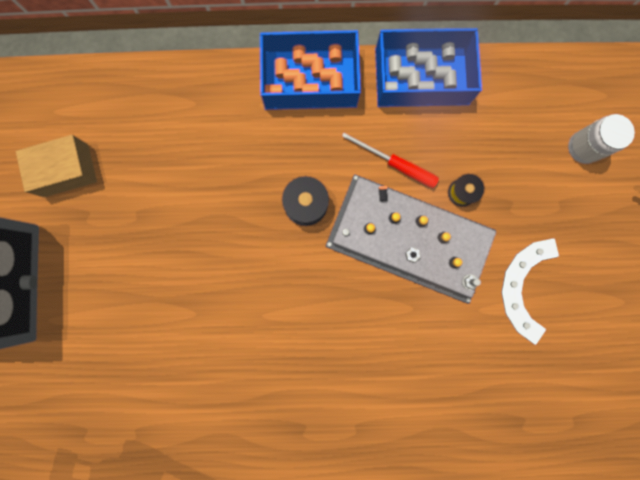

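View pics/scene.png

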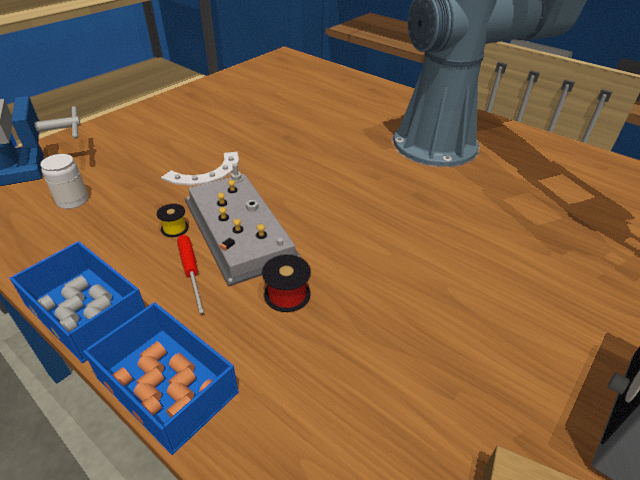

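The top view shows pins near (371,228), (396,217), (423,220), (445,237) and (457,262). The threaded post is at (473,282) and the dowel at (346,233), so I start at the right-hand end. Next I'll enlarge both views.

```bash
python3 - <<'E'
from h import *
a=load("top")["color"][170:310,320:500,::-1];b=load("scene")["color"][165:295,170:320,::-1]
a=cv2.resize(a,None,fx=4.4,fy=4.4,interpolation=2);cv2.imwrite("pics/topc.png",a)
cv2.imwrite("pics/scc.png",cv2.resize(b,None,fx=4.6,fy=4.6,interpolation=2))
E
```

```text
(no output)
```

View pics/topc.png

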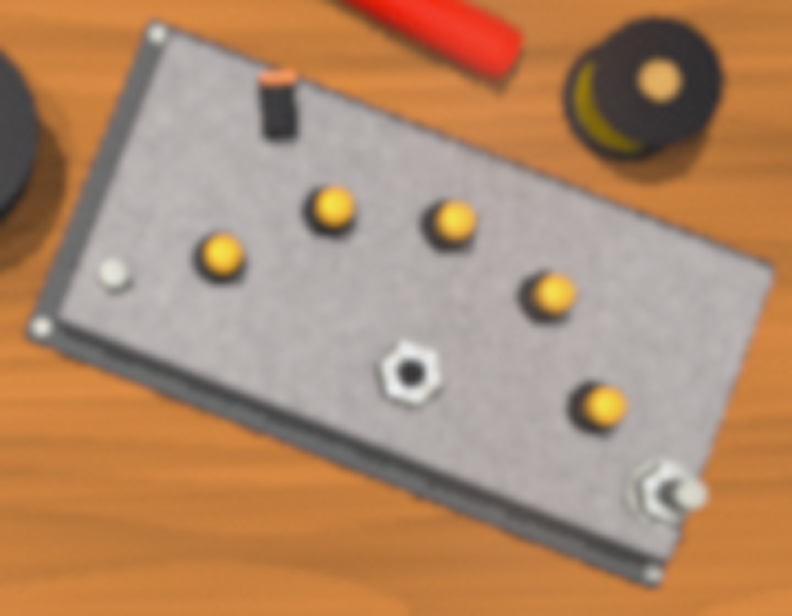

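View pics/scc.png

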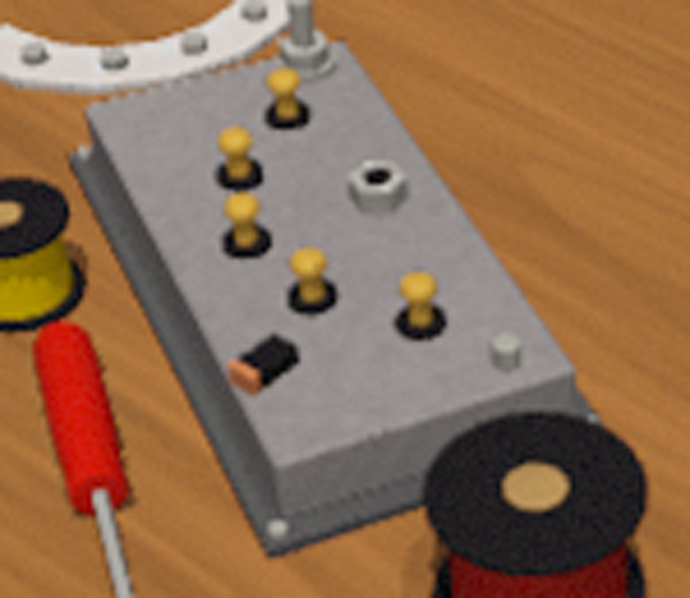

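Both crops show all five heads clearly. From the post end, the top crop has (605,406), (555,293), (456,221), (335,207), (223,255), and the scene crop has (284,83), (235,142), (241,210), (309,264), (418,287).

```bash
python3 - <<'E'
from h import *
from scipy.optimize import least_squares
a,b=load("top"),load("scene")
A=(np.array([(605,406),(555,293),(456,221),(335,207),(223,255)])+.5)/4.4-.5+[320,170]
B=(np.array([(284,83),(235,142),(241,210),(309,264),(418,287)])+.5)/4.6-.5+[170,165]
P=np.array([tri([a,b],[u,v]) for u,v in zip(A,B)]);print(P.round(4)); print(np.linalg.norm(np.diff(P,axis=0),axis=1))
best=None
for s in (1,-1):
    th=np.radians([60,30,0,-30,-60])*s
    L=np.c_[-.065+.095*np.cos(th),.095*np.sin(th)]
    def M(p): c,si=np.cos(p[2]),np.sin(p[2]); return np.c_[L@np.array([[c,si],[-si,c]])+p[:2],np.full(5,p[3])]
    for y0 in (0,2,4):
        r=least_squares(lambda p:(np.r_[[proj(a,x) for x in M(p)],[proj(b,x) for x in M(p)]]-np.r_[A,B]).ravel(),[*P[2,:2],y0,.06])
        if best is None or r.cost<best[0]: best=(r.cost,s,r.x,M(r.x),r.fun.reshape(-1,2))
print(best)
E
```

```text
[[ 0.5368 -0.2022  0.0598]
 [ 0.5826 -0.1842  0.0599]
 [ 0.613  -0.1461  0.0587]
 [ 0.6197 -0.0972  0.0592]
 [ 0.6014 -0.0513  0.0601]]
[0.04919779 0.04875195 0.0494166  0.04934225]
(np.float64(0.17944206442391808), -1, array([ 0.58528882, -0.13390392, -0.40404389,  0.05950575]), array([[ 0.53685338, -0.20267171,  0.05950575],
       [ 0.58249629, -0.18436963,  0.05950575],
       [ 0.61287318, -0.14569812,  0.05950575],
       [ 0.61984458, -0.09701916,  0.05950575],
       [ 0.6015425 , -0.05137624,  0.05950575]]), array([[ 0.17609303,  0.03893921],
       [-0.06965623,  0.17905048],
       [-0.11779484,  0.02867365],
       [-0.15100574, -0.02117159],
       [-0.02628448, -0.02584497],
       [-0.21759986, -0.00086241],
       [-0.06369985,  0.07650805],
       [ 0.17947064, -0.25137673],
       [-0.15684316, -0.09455021],
       [-0.05264616,  0.24732113]]))
```

The fit is good (residuals ≤0.25 px). The post is at the fixture's -y end, so the order is pin 5, 4, 3, 2, 1. Next I'll work out the tool-axis deltas.

```bash
cat >> h.py <<'E'
PINS={5:(.5368,-.2027),4:(.5825,-.1844),3:(.6129,-.1457),2:(.6198,-.0970),1:(.6015,-.0514)}
def go(pin,tipz):
    s=sensors.sense();q=s["tcp_rot"];R=Ro.from_quat([q[1],q[2],q[3],q[0]])
    t=np.array([*PINS[pin],tipz+.017])
    print("t",s["time"],"pos",s["ee_pos"].round(4),"F",s["force"].round(2),"w",s["width"]);print("delta tool mm",(R.inv().apply(t-s["ee_pos"])*1000).round(1)); return R
E
python3 - <<'E'
from h import *
R=go(5,.1);print(R.as_matrix().round(4))
p=PINS;k=[5,4,3,2,1]
# level the tool
print("steps",[(R.inv().apply(np.array([*np.subtract(p[j],p[i]),0]))*1000).round(1) for i,j in zip(k,k[1:])])
E
```

```text
t 0.1 pos [0.1558 0.553  0.2549] F [0.3  0.01 0.25] w 0.08805487985592404
delta tool mm [ 138.7 -623.8  571.8]
[[-7.000e-04  2.713e-01  9.625e-01]
 [-1.300e-03  9.625e-01 -2.713e-01]
 [-1.000e+00 -1.500e-03 -3.000e-04]]
steps [array([-0.1, 30. , 39. ]), array([-0.1, 45.5, 18.8]), array([-0.1, 48.7, -6.6]), array([ -0. ,  38.9, -30. ])]
```

Call:
move_arm --pt "0 -21 19 0 0 0 0" --pt "0 -21 19 0 0 0 0" --pt "0 -21 19 0 0 0 0" --pt "0 -21 19 0 0 0 0" --pt "0 -21 19 0 0 0 0" --pt "0 -21 19 0 0 0 0" --pt "0 -21 19 0 0 0 0" --pt "0 -21 19 0 0 0 0" --pt "0 -21 19 0 0 0 0" --pt "0 -21 19 0 0 0 0" --newtons 5

```text
time: 0.93
ee_pos: [0.282, 0.2984, 0.2554]
tcp_rot: [0.7, 0.097, 0.701, -0.097]
force: [1.3, -0.8, 0.7]
width: 0.0237
```

Call:
move_arm --pt "0 -21 19 0 0 0 0" --pt "0 -21 19 0 0 0 0" --pt "0 -21 19 0 0 0 0" --pt "0 -21 19 0 0 0 0" --pt "0 -21 19 0 0 0 0" --pt "0 -21 19 0 0 0 0" --pt "0 -21 19 0 0 0 0" --pt "0 -21 19 0 0 0 0" --pt "0 -21 19 0 0 0 0" --pt "0 -21 19 0 0 0 0"

```text
time: 1.77
ee_pos: [0.408, 0.0447, 0.2555]
tcp_rot: [0.7, 0.097, 0.701, -0.097]
force: [0.5, 0.1, -0.5]
width: 0.0004
```

Call:
move_arm --pt "0 -21 19 0 0 0 0" --pt "0 -21 19 0 0 0 0" --pt "0 -21 19 0 0 0 0" --pt "0 -21 19 0 0 0 0" --pt "0 -21 19 0 0 0 0" --pt "0 -21 19 0 0 0 0" --pt "0 -21 19 0 0 0 0" --pt "0 -21 19 0 0 0 0" --pt "0 -21 19 0 0 0 0" --pt "0 0 0 0 0 0 0"

```text
time: 2.6
ee_pos: [0.5223, -0.1863, 0.2552]
tcp_rot: [0.7, 0.097, 0.7, -0.098]
force: [0.3, -0.4, 0.3]
width: 0.0004
```

```bash
python3 - <<'E'
from h import *
R=go(5,.085);f=grab("wrist");save(f,"w1");print(R.as_matrix().round(4))
for p in PINS: print(p,proj(f,np.array([*PINS[p],.0595])).round(1))
E
```

```text
t 2.6 pos [ 0.5223 -0.1863  0.2552] F [ 0.26 -0.37  0.28] w 0.00039388863419832955
delta tool mm [153.2 -11.6  18.4]
[[ 3.000e-04  2.743e-01  9.616e-01]
 [-1.400e-03  9.616e-01 -2.743e-01]
 [-1.000e+00 -1.300e-03  7.000e-04]]
5 [309.8 229.8]
4 [338.8 265.2]
3 [381.1 281.4]
2 [427.2 275.6]
1 [467.4 249. ]
```

View pics/w1.png

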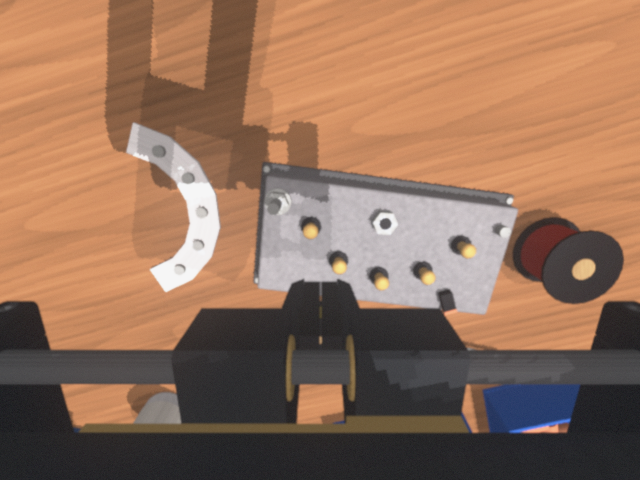

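The wrist view puts the heads at about (310,230), (339,265), (381,281), (426,274) and (466,249). That matches the projections within 1–2 px (about 1–2 mm), so I'll descend above pin 5.

Call:
move_arm --pt "0 -6 9 0 0 0 0" --pt "0 -6 9 0 0 0 0" --pt "25 0 0 0 0 0 0" --pt "30 0 0 0 0 0 0" --pt "30 0 0 0 0 0 0" --pt "30 0 0 0 0 0 0" --pt "25 0 0 0 0 0 0" --pt "13 0 0 0 0 0 0" --pt "0 0 0 0 0 0 0" --pt "0 0 0 0 0 0 0"

```text
time: 3.48
ee_pos: [0.5354, -0.1985, 0.1029]
tcp_rot: [0.7, 0.097, 0.701, -0.097]
force: [0.0, -0.2, 0.5]
width: 0.0002
```

```bash
python3 - <<'E'
from h import *
R=go(5,.067);print(R.as_matrix().round(4))
E
```

```text
t 3.4833 pos [ 0.5354 -0.1985  0.1029] F [ 0.05 -0.2   0.54] w 0.00023812430369414924
delta tool mm [18.9 -3.7  2.5]
[[-4.000e-04  2.708e-01  9.626e-01]
 [ 2.000e-04  9.626e-01 -2.708e-01]
 [-1.000e+00  1.000e-04 -5.000e-04]]
```

Call:
move_arm --pt "0 -3.7 2.5 0 0 0 0" --pt "9 0 0 0 0 0 0" --pt "9 0 0 0 0 0 0" --pt "2 0 0 0 0 0 0" --pt "2 0 0 0 0 0 0" --pt "0 0 0 0 0 0 0" --pt "0 0 0 0 0 0 0"

```text
time: 4.07
ee_pos: [0.5364, -0.2029, 0.0808]
tcp_rot: [0.7, 0.097, 0.701, -0.097]
force: [-0.9, 1.2, 1.8]
width: 0.0005
```

```bash
python3 - <<'E'
from h import *
go(5,.058)
E
```

```text
t 4.0667 pos [ 0.5364 -0.2029  0.0808] F [-0.94  1.22  1.8 ] w 0.0004568913767758976
delta tool mm [5.8 0.3 0.4]
```

Call:
move_arm --pt "2 0 0 0 0 0 0" --pt "2 0 0 0 0 0 0" --pt "1.8 0 0 0 0 0 0" --pt "0 0 0 0 0 0 0" --pt "0 0 0 0 0 0 0" --pt "0 0 0 0 0 0 0" --pt "0 0 0 0 0 0 0"

```text
time: 4.65
ee_pos: [0.5367, -0.203, 0.0751]
tcp_rot: [0.701, 0.097, 0.7, -0.097]
force: [-0.8, -0.2, 4.2]
width: 0.0005
```

```bash
python3 - <<'E'
from h import *
go(5,.058)
E
```

```text
t 4.65 pos [ 0.5367 -0.203   0.0751] F [-0.82 -0.24  4.24] w 0.00045690555891959677
delta tool mm [0.1 0.3 0. ]
```

Force is 4.2 N at the half-way height. I'll hold a moment, lift, and go to pin 4.

Call:
move_arm --pt "0 0 0 0 0 0 0" --pt "0 0 0 0 0 0 0" --pt "0 0 0 0 0 0 0" --pt "0 0 0 0 0 0 0" --pt "-5 0 0 0 0 0 0" --pt "-10 0 0 0 0 0 0" --pt "-10 0 0 0 0 0 0" --pt "0 0 0 0 0 0 0" --pt "0 15 19.5 0 0 0 0" --pt "0 15 19.5 0 0 0 0"

```text
time: 5.48
ee_pos: [0.5823, -0.1849, 0.1005]
tcp_rot: [0.7, 0.097, 0.7, -0.098]
force: [0.2, -1.0, 0.4]
width: 0.0008
```

Call:
move_arm --pt "0 0 0 0 0 0 0" --pt "0 0 0 0 0 0 0" --pt "0 0 0 0 0 0 0"

```text
time: 5.73
ee_pos: [0.5815, -0.1844, 0.0995]
tcp_rot: [0.7, 0.097, 0.701, -0.097]
force: [-0.2, -0.1, -0.5]
width: 0.0004
```

```bash
python3 - <<'E'
from h import *
go(4,.058)
E
```

```text
t 5.7333 pos [ 0.5815 -0.1844  0.0995] F [-0.18 -0.07 -0.54] w 0.0003599055112719756
delta tool mm [24.5  0.3  1. ]
```

Call:
move_arm --pt "9 0 0.5 0 0 0 0" --pt "8 0 0 0 0 0 0" --pt "3 0 0 0 0 0 0" --pt "3 0 0 0 0 0 0" --pt "2 0 0 0 0 0 0" --pt "0 0 0 0 0 0 0" --pt "0 0 0 0 0 0 0" --pt "0 0 0 0 0 0 0" --pt "0 0 0 0 0 0 0"

```text
time: 6.48
ee_pos: [0.5827, -0.1848, 0.0752]
tcp_rot: [0.7, 0.097, 0.7, -0.097]
force: [-3.9, -0.3, 3.9]
width: 0.0001
```

Call:
move_arm --pt "0 0 0 0 0 0 0" --pt "0 0 0 0 0 0 0" --pt "0 0 0 0 0 0 0" --pt "0 0 0 0 0 0 0"

```text
time: 6.82
ee_pos: [0.5827, -0.1848, 0.075]
tcp_rot: [0.7, 0.097, 0.7, -0.097]
force: [-3.7, 0.3, 4.3]
width: 0.0005
```

Call:
move_arm --pt "-5 0 0 0 0 0 0" --pt "-10 0 0 0 0 0 0" --pt "-10 0 0 0 0 0 0" --pt "0 0 0 0 0 0 0" --pt "0 23 9.5 0 0 0 0" --pt "0 22.5 9.3 0 0 0 0" --pt "0 0 0 0 0 0 0" --pt "0 0 0 0 0 0 0" --pt "0 0 0 0 0 0 0"

```text
time: 7.57
ee_pos: [0.6129, -0.1461, 0.0998]
tcp_rot: [0.7, 0.097, 0.701, -0.097]
force: [0.8, -0.7, -0.3]
width: 0.0009
```

```bash
python3 - <<'E'
from h import *
go(3,.058);f=grab("wrist");save(f,"w2")
for p in PINS: print(p,proj(f,np.array([*PINS[p],.065])).round(1))
E
```

```text
t 7.5667 pos [ 0.6129 -0.1461  0.0998] F [ 0.78 -0.73 -0.34] w 0.0008862733146771558
delta tool mm [24.8  0.4 -0.1]
5 [168.4 172.1]
4 [235.8 247.5]
3 [322.7 280.4]
2 [414.  269.2]
1 [495.7 214.6]
```

View pics/w2.png

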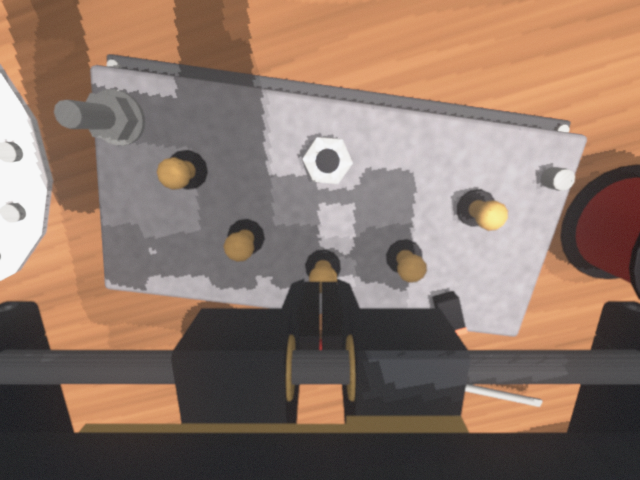

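Pins 5 at (175,172) and 4 at (239,244) are back up, close to their projected rest positions. The fingers are over pin 3, and the brush is well below fingertip height. I'll press pin 3.

Call:
move_arm --pt "9 0 0 0 0 0 0" --pt "8 0 0 0 0 0 0" --pt "3 0 0 0 0 0 0" --pt "3 0 0 0 0 0 0" --pt "2 0 0 0 0 0 0" --pt "0 0 0 0 0 0 0" --pt "0 0 0 0 0 0 0" --pt "0 0 0 0 0 0 0" --pt "0 0 0 0 0 0 0"

```text
time: 8.37
ee_pos: [0.6132, -0.1462, 0.0752]
tcp_rot: [0.701, 0.097, 0.7, -0.097]
force: [-2.5, -0.7, 4.2]
width: 0.0002
```

Call:
move_arm --pt "0 0 0 0 0 0 0" --pt "0 0 0 0 0 0 0" --pt "0 0 0 0 0 0 0" --pt "0 0 0 0 0 0 0"

```text
time: 8.7
ee_pos: [0.6132, -0.1461, 0.075]
tcp_rot: [0.701, 0.097, 0.7, -0.097]
force: [-3.2, -2.5, 4.5]
width: 0.0005
```

Call:
move_arm --pt "-5 0 0 0 0 0 0" --pt "-10 0 0 0 0 0 0" --pt "-10 0 0 0 0 0 0" --pt "0 0 0 0 0 0 0" --pt "0 24.5 -3.3 0 0 0 0" --pt "0 24.2 -3.3 0 0 0 0" --pt "0 0 0 0 0 0 0" --pt "0 0 0 0 0 0 0" --pt "0 0 0 0 0 0 0"

```text
time: 9.45
ee_pos: [0.6201, -0.0975, 0.1001]
tcp_rot: [0.701, 0.097, 0.7, -0.097]
force: [0.4, -0.7, 0.2]
width: 0.0005
```

```bash
python3 - <<'E'
from h import *
go(2,.058)
E
```

```text
t 9.45 pos [ 0.6201 -0.0975  0.1001] F [ 0.42 -0.67  0.2 ] w 0.00047759316586481137
delta tool mm [25.1  0.4 -0.4]
```

Call:
move_arm --pt "9 0.3 0 0 0 0 0" --pt "8 0 0 0 0 0 0" --pt "3 0 0 0 0 0 0" --pt "3 0 0 0 0 0 0" --pt "2 0 0 0 0 0 0" --pt "0 0 0 0 0 0 0" --pt "0 0 0 0 0 0 0" --pt "0 0 0 0 0 0 0" --pt "0 0 0 0 0 0 0"

```text
time: 10.2
ee_pos: [0.6202, -0.0973, 0.0752]
tcp_rot: [0.701, 0.097, 0.7, -0.097]
force: [-2.1, -1.9, 2.7]
width: 0.0005
```

Call:
move_arm --pt "0 0 0 0 0 0 0" --pt "0 0 0 0 0 0 0" --pt "0 0 0 0 0 0 0" --pt "0 0 0 0 0 0 0"

```text
time: 10.53
ee_pos: [0.6202, -0.0972, 0.0751]
tcp_rot: [0.701, 0.097, 0.7, -0.097]
force: [-1.7, -2.8, 3.7]
width: 0.0007
```

Call:
move_arm --pt "-5 0 0 0 0 0 0" --pt "-10 0 0 0 0 0 0" --pt "-10 0 0 0 0 0 0" --pt "0 0 0 0 0 0 0" --pt "0 19.5 -15 0 0 0 0" --pt "0 19.4 -15 0 0 0 0" --pt "0 0 0 0 0 0 0" --pt "0 0 0 0 0 0 0" --pt "0 0 0 0 0 0 0"

```text
time: 11.28
ee_pos: [0.6022, -0.0516, 0.1003]
tcp_rot: [0.701, 0.097, 0.7, -0.097]
force: [-0.4, 1.0, -0.2]
width: 0.0006
```

```bash
python3 - <<'E'
from h import *
go(1,.058)
E
```

```text
t 11.2833 pos [ 0.6022 -0.0516  0.1003] F [-0.41  0.98 -0.21] w 0.0005532928929727917
delta tool mm [25.3  0.  -0.8]
```

Call:
move_arm --pt "9 0 -0.4 0 0 0 0" --pt "8 0 0 0 0 0 0" --pt "3 0 0 0 0 0 0" --pt "3 0 0 0 0 0 0" --pt "2 0 0 0 0 0 0" --pt "0 0 0 0 0 0 0" --pt "0 0 0 0 0 0 0" --pt "0 0 0 0 0 0 0" --pt "0 0 0 0 0 0 0"

```text
time: 12.03
ee_pos: [0.6014, -0.0517, 0.0752]
tcp_rot: [0.701, 0.097, 0.7, -0.097]
force: [-1.3, -3.2, 4.0]
width: 0.001
```

Call:
move_arm --pt "0 0 0 0 0 0 0" --pt "0 0 0 0 0 0 0" --pt "0 0 0 0 0 0 0" --pt "0 0 0 0 0 0 0"

```text
time: 12.37
ee_pos: [0.6015, -0.0515, 0.0751]
tcp_rot: [0.701, 0.097, 0.7, -0.097]
force: [-1.7, -3.6, 2.7]
width: 0.0004
```

Call:
move_arm --pt "-5 0 0 0 0 0 0" --pt "-10 0 0 0 0 0 0" --pt "-15 0 0 0 0 0 0" --pt "-30 0 0 0 0 0 0" --pt "-30 0 0 0 0 0 0" --pt "-30 0 -20 0 0 0 0" --pt "0 0 -30 0 0 0 0" --pt "0 0 -30 0 0 0 0" --pt "0 0 0 0 0 0 0" --pt "0 0 0 0 0 0 0"

```text
time: 13.2
ee_pos: [0.5233, -0.0286, 0.1953]
tcp_rot: [0.7, 0.097, 0.7, -0.096]
force: [0.6, 0.1, 0.5]
width: 0.0003
```

```bash
python3 - <<'E'
from h import *
f=grab("scene");save(f,"end")
b=load("scene")["color"][150:320,150:320,::-1];e=f["color"][150:320,150:320,::-1]
cv2.imwrite("pics/cmp.png",cv2.resize(np.hstack([b,e]),None,fx=2.3,fy=2.3,interpolation=2))
s=sensors.sense();print(s["time"],s["force"])
E
```

```text
13.25 [-0.11850089 -0.13581167  0.39240063]
```

View pics/cmp.png

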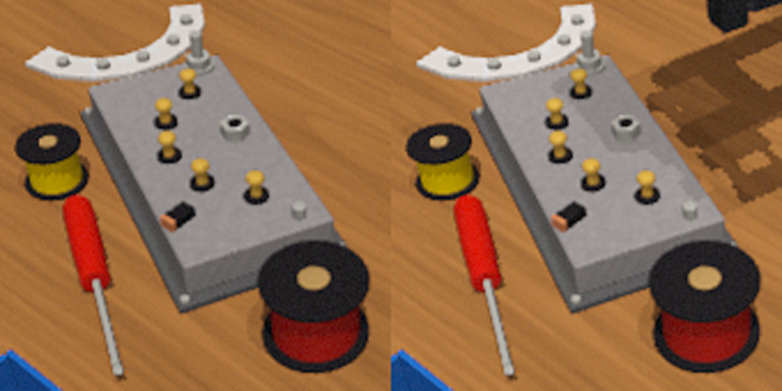

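Before and after look identical: all five pins are up and no loose item has moved. The arm is clear, so I'm handing in.

```bash
python3 -c "
from plant import ticket;print(ticket.finish_job())"
```

```text
the job is handed in; nothing more can be done
None
```

I pressed all five pins one at a time with the closed fingertips, starting at the threaded post: pin 5, 4, 3, 2, then 1 beside the dowel. None stuck. Each went down about 7 mm (fingertips at about 58 mm above the bench), was held about 0.5 s and then released. The job was handed in at about 13 s.

- **Upward force at the hold:** pin 5 read 4.2 N, pin 4 read 4.3 N, pin 3 read 4.5 N, pin 2 read 3.7 N and pin 1 read 2.7–4.0 N. About 4 N is expected half-way, and none came near the 6.3 N bottom stop.
- **Final check:** the before and after pictures show all five pins back up and every loose item where it was, with the arm well clear.
- **One oddity:** there was a sideways force of about 2–4 N while holding pins 4 to 1, probably friction at the fingertip. Pin 1's last reading (2.7 N) was lower than the 4.0 N just before it, at the same height. I put that down to sensor noise of about 0.5–1 N, but did not check it further.

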